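# Load the graded rings on the finishing arbor

### The job

Thread the three turned wooden rings onto the steel arbor for finishing: the largest first and lowest, then the middle one, the smallest last on top. Feel for the leaning arbor and press each ring gently past the sprung catches until it lies flat and fully home, never loading the stand or arbor with more than 35 N. Let go of everything and leave the wax jar, the gouge and the try square where they lie.

Things in the scene. Friction and masses are not known exactly. Their poses are not given: they have to be found in the camera images.
- seat (a point): centre of the upper face of the stand's aluminium disc (80 mm across, 6 mm thick), on which the largest ring must rest; z is up. The stand, fixed on the mat, is a dark hardwood block 90 x 90 x 34 mm under the disc. From this point rises a round steel arbor, 16.6 mm thick, 50 mm long, the last 6 mm tapering to a flat nose 13 mm across
- over_seat_50 (a point): a point in the air 50 mm straight above the seat's centre, at the height of the arbor's nose. The arbor leans 0.10 rad, so its nose stands 5 mm sideways of this point, in a direction that differs every time and is not measured: see it or feel for it. The arbor is held in a rubber bush: pushed sideways it gives about 1 mm per N at the nose and springs back
- over_seat_40 (a point): a point in the air 40 mm straight above the seat's centre, the level of three brass sprung balls (10 mm) in the arbor, 120 degrees apart, 2.4 mm proud. A ring does not fall past them: push it down with about 4 to 10 N, more if off centre. Below them it is loose (about 1 mm clearance all round). Three rings home reach 36 mm above the seat, just under the balls
- big_centre (a point): centre (half-way up, on the axis) of the largest, dark brown ring: outside diameter 66 mm, 12 mm thick, bore 19 mm in diameter, flat both sides, lying flat on the mat at the start; z is the ring's axis (the two faces are alike). Same bore and thickness as the other rings, only the outside differs
- mid_centre (a point): centre (half-way up, on the axis) of the middle-sized, mid-brown ring: outside diameter 54 mm, 12 mm thick, bore 19 mm in diameter, flat both sides, lying flat on the mat at the start; z is the ring's axis (the two faces are alike). Same bore and thickness as the other rings, only the outside differs
- small_centre (a point): centre (half-way up, on the axis) of the smallest, pale ring: outside diameter 42 mm, 12 mm thick, bore 19 mm in diameter, flat both sides, lying flat on the mat at the start; z is the ring's axis (the two faces are alike). Same bore and thickness as the other rings, only the outside differs
- tin: round wax jar, green with a pale label band and a brass lid, 52 mm across, 55 mm tall, standing loose on the mat; origin at the centre of its underside. To be left alone
- gouge: carving gouge lying on the mat, 24 mm thick turned handle 110 mm long to its -x, steel blade 100 mm long to its +x; origin at the underside of the ferrule between them. To be left alone
- square: try square lying on the mat: dark stock 110 x 22 x 18 mm along its x, brass blade 25 mm wide and 140 mm long towards its +y from the stock's +x end; origin under the middle of the stock. To be left alone
Not all that is in view belongs to the job. Leave any blue look-alike of the part that bears mid_centre alone. Leave any pink look-alike of the part that bears small_centre alone.

How it is judged (in metres and radians):
On the way, in this order (a step that is already met when the one before it is completed fails the run):
1. the largest ring is on the arbor, flat on the seat disc (z of big_centre in the frame of seat between 0.004 and 0.008 m and horizontal distance between big_centre and seat below 0.009 m and angle between big_centre's own z axis and vertical below 0.08 rad), for 0.2 s.
2. the middle ring is on the arbor, flat on the largest, which is still home (all of step 1 and z of mid_centre in the frame of seat between 0.016 and 0.02 m and horizontal distance between mid_centre and seat below 0.009 m and angle between mid_centre's own z axis and vertical below 0.08 rad), for 0.2 s.
3. the smallest ring is on the arbor, flat on the middle one, below the catches (all of step 2 and z of small_centre in the frame of seat between 0.028 and 0.032 m and horizontal distance between small_centre and seat below 0.009 m and angle between small_centre's own z axis and vertical below 0.08 rad), for 0.2 s.
At the end, for the whole second after the job is handed in: all three rings are on the arbor, largest lowest and smallest on top: their centres 6, 18 and 30 mm above the seat disc (each within 2 mm), within 9 mm sideways of the seat's centre, flat within 0.08 rad (all of step 3); the robot touches nothing.
It fails at once if the stand with its arbor is loaded with more than 35 N (contact force between stand and anything else above 35 N).
It fails at once if the wax jar is moved more than 20 mm (distance of tin from where it was at the start of the episode above 0.02 m).
It fails at once if the gouge is moved more than 20 mm (distance of gouge from where it was at the start of the episode above 0.02 m).
It fails at once if the try square is moved more than 20 mm (distance of square from where it was at the start of the episode above 0.02 m).
It also fails if it takes over 72 s, if anything falls off the work surface, if the arm or the gripper's body presses on something with over 40 N, if the wrist force passes 120 N, or if a joint passes its speed limit or range.

### The arm

A 6-joint arm with a two-finger parallel gripper is mounted at the origin on the work surface. World frame = base frame: x ahead of the robot, y to its left, z up, the work surface at z = 0. Lengths are in mm, angles in rad, forces in N, time in s.
With the tool pointing down it reaches from about 350 to 850 mm from the base axis. Payload 8.1 kg.
Tool frame: the origin (TCP) lies at the very end of the fingers, on their centre line; the grasp point (between the pads) lies 19 mm behind it (ctrl.grip_point_offset is the z of the grasp point in the tool frame, in mm); z points along the fingers, y is the line along which they close (so a half turn about z gives the same grasp; the last joint's range is limited). The gripper opens to 85 mm and grips with 20 to 120 N. Pads are 22 mm wide; open, the fingers measure 114 mm over their backs; the gripper's body (76 mm by 85 mm) begins 54 mm behind the grasp point. The pads swing forward as they close: fully open they stand 13 mm farther back than shut.
Start: joints at [1.23, 0.13, 1.488, -0, 1.523, -0.085], TCP at [151.789, 580.487, 203.692] pointing down, gripper open.
Joint ranges: [-2.96, 2.96], [-0.89, 2.26], [0.02, 2.5], [-1.34, 4.48], [0, 2.73], [-2.66, 2.66]. Speed limits (rad/s): [2.39, 2.39, 2.79, 3.14, 3.14, 3.14].

### API

Orientations are given as a unit quaternion [x, y, z, w].
In Python, from workcell import ctrl gives the robot as it stands.
- The arm moves only by the shell command python3 -m creep 'ROWS' [FORCE]. ROWS is JSON, a list of rows, each an object of numbers: "tx", "ty", "tz": the shift along the tool's x, y, z in cm; "twist": the turn about the tool's z in rad; "grip": the closure, from 0 (fully open) to 1 (shut). A call has exactly 8 rows; each row is the pose to reach, as a shift and turn from the pose commanded when the call began, along the tool's axes at that moment; what a row does not reach only later rows make up. A row lasts 1/12 s, in which the tool goes at most 41.7 mm and 7.16 degrees, less where a joint would pass 70% of its speed; a pose out of reach is approached as far as the arm can. A call with a gripper value outside its range is refused whole. The fingers move at their own pace and stop on an object; FORCE is the grip in N (left out, the last holds). Time passes only in rows, so rows that repeat a pose let the fingers close, or fill a call up. It gives the time, the measured TCP pose, the force, the opening and the grip force at its end, in the units of the state.
- ctrl.read_state(): the state, without advancing time (a new reading comes with each control period).
- ctrl.snapshot(name): name is "scene" or "top" or "wrist"; returns a dict with "img" (400x640x3 uint8, red, green, blue), "camera_matrix" (3x3 intrinsics, pixels), "dist" ([k1, k2, p1, p2, k3] as OpenCV has them; the pictures are not rectified), "R" (3x3) and "t" (3): a world point X has camera coordinates R X + t; the wrist camera has in their place "T_tool_cam" (4x4, takes a point from camera to tool coordinates, whose origin is the TCP and whose axes are the flange's). Camera axes: x right, y down, z forward; pixel columns grow to the right and rows downward; lengths in mm; the calibration is good to about 2 mm. A picture is of the moment at which its call begins: read the wrist's pose just before it. There is no depth.
- ctrl.close_job(): hands the job in; it is judged then, once.
Trained networks look in the newest picture that a camera, given by its name, has taken for a name from the list of things; names that differ only in an ending like _2 or _b are one class to them, and where a whole thing is asked for, a point or a joint stands for the part that bears it (a point fixed in the world has none). Each returns a list of dicts, best first, with "score" (0 to 1); they miss things now and then, are a little off and sometimes report something else, mostly with a low value. They report only what shows in the picture. A call takes as long as a camera call. They do not tell look-alikes from the thing itself.
- ctrl.silhouettes(camera, label): "region" (400x640 bool, what is visible of it) and "extent" ([left, top, right, bottom] in pixels, round what is visible of it).
- ctrl.spot_point(camera, label): "centre" ([column, row] in pixels: a listed point, or the origin of a listed thing).
The state is a dict: "t": time; "q": joint angles; "joint_velocities": joint speeds; "tau": joint torques, N m; "ee_pos": TCP position; "eef_rot": TCP orientation; "force": force on the tool from outside, world axes, zero at the start; "torque": the same for the moment, N m; "width": finger opening in mm; "finger_force": force on a finger pad.
Only numpy, scipy, OpenCV 4.12 (cv2) and the standard library are available. Lean on these libraries where they do the work, as an engineer would, in place of code of your own. Each camera call takes 0.05 s, during which the arm holds its last target. There are 200 camera calls.

## Working session

There is one attempt and no reset: what is moved stays moved. The work goes in short steps, Python scripts to look and compute and a shell command to move; the robot and the scene stay as the last step left them, time stands still between calls to the robot, and variables do not carry over. Pictures are saved under pics/ and viewed, at most 10 in all, crops included, and the job is handed in when it is done.

```bash
mkdir -p pics; ls; cat > h.py <<'E'
import numpy as np,cv2
from workcell import ctrl
from scipy.spatial.transform import Rotation as Ro
def pose():
    s=ctrl.read_state(); return np.array(s["ee_pos"]),Ro.from_quat(s["eef_rot"]).as_matrix()
def cam(name,save=None):
    p,R=pose(); s=ctrl.snapshot(name)
    if name=="wrist":
        T=np.array(s["T_tool_cam"]); Rc=R@T[:3,:3]; c=R@T[:3,3]+p
    else:
        Rc=np.array(s["R"]).T; c=-Rc@np.array(s["t"])
    s["Rc"]=Rc; s["c"]=c
    if save: cv2.imwrite("pics/"+save,s["img"][:,:,::-1])
    return s
def ray(s,px,z):
    u=cv2.undistortPoints(np.array([[px]],float),np.array(s["camera_matrix"]),np.array(s["dist"]))[0,0]
    d=s["Rc"]@np.array([u[0],u[1],1]); return s["c"]+d*(z-s["c"][2])/d[2]
def proj(s,X):
    rv=cv2.Rodrigues(s["Rc"].T)[0]; return cv2.projectPoints(np.array([X],float),rv,-s["Rc"].T@s["c"],np.array(s["camera_matrix"]),np.array(s["dist"]))[0][0,0]
E
python3 - <<'E'
from h import *
for n in ["scene","top"]:
    s=cam(n,n+".png"); print(n,s["c"].round())
    for l,z in [("seat",40),("over_seat_50",90),("big_centre",6),("mid_centre",6),("small_centre",6),("tin",0),("gouge",0),("square",0)]:
        for d in ctrl.spot_point(n,l)[:3]: print(l,np.round(d["centre"]),round(d["score"],2),ray(s,d["centre"],z).round(1))
s=ctrl.read_state();print(s)
a=cv2.imread("pics/scene.png");b=cv2.imread("pics/top.png")
E
```

```text
pics
scene [1126.  277.  947.]
seat [249. 156.] 0.75 [ 538.7 -216.5   40. ]
over_seat_50 [245. 144.] 0.76 [ 542.3 -216.7   90. ]
over_seat_50 [243. 150.] 0.72 [ 559.8 -211.9   90. ]
big_centre [431. 219.] 0.82 [503.6 273.3   6. ]
mid_centre [333. 206.] 0.69 [570.4  40.4   6. ]
mid_centre [355. 179.] 0.5 [470.1  58.3   6. ]
small_centre [357. 281.] 0.66 [730.7 171.    6. ]
small_centre [356. 245.] 0.64 [646.9 132.    6. ]
tin [264. 241.] 0.63 [725.5 -71.4   0. ]
gouge [200. 136.] 0.66 [ 509.  -398.4    0. ]
square [487. 267.] 0.56 [570.9 428.2   0. ]
top [ 482.   18. 1198.]
seat [392. 217.] 0.56 [ 545.6 -218.9   40. ]
over_seat_50 [395. 216.] 0.87 [ 545.5 -215.6   90. ]
over_seat_50 [392. 220.] 0.76 [ 535.6 -208.4   90. ]
big_centre [231. 227.] 0.55 [505.1 270.    6. ]
mid_centre [304. 207.] 0.79 [573.5  48.1   6. ]
mid_centre [300. 237.] 0.55 [479.7  57.5   6. ]
small_centre [227. 232.] 0.53 [491.3 282.2   6. ]
small_centre [266. 150.] 0.51 [749.2 169.8   6. ]
small_centre [275. 184.] 0.46 [644.1 139.    6. ]
tin [340. 157.] 0.54 [734.5 -61.2   0. ]
gouge [447. 231.] 0.85 [ 508.4 -401.3    0. ]
square [180. 206.] 0.96 [566.8 435.7   0. ]
{'t': 0.9, 'q': array([ 1.22960507e+00,  1.30372072e-01,  1.48823980e+00, -2.97760563e-05,
        1.52302076e+00, -8.54117823e-02]), 'joint_velocities': array([-0.00146591,  0.00124522,  0.00224868,  0.00047069,  0.00018215,
       -0.00151577]), 'tau': array([-8.92855660e-04, -5.69279766e+01, -5.00893986e+01, -1.04011629e-04,
        7.95455435e-04, -2.21678692e-05]), 'ee_pos': array([151.7893387 , 580.4610788 , 203.68703018]), 'eef_rot': array([ 1.27540694e-01,  9.91833338e-01, -2.26860726e-05,  1.03021363e-05]), 'force': array([-0.72563784, -0.43519738, -0.02929466]), 'torque': array([ 0.00280962,  0.02630282, -0.02629153]), 'finger_force': 0.0, 'width': 85.56706464881005}
```

View pics/top.png

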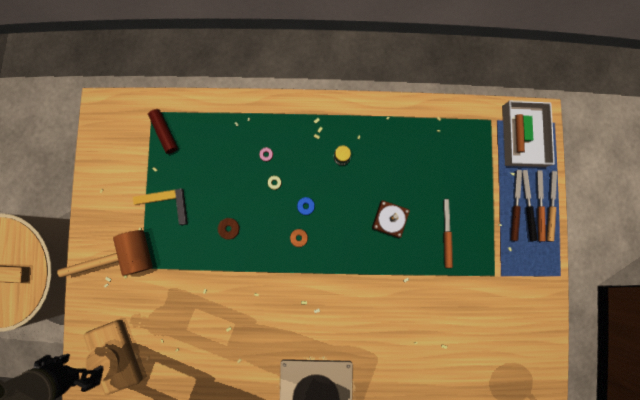

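```bash
cat >> h.py <<'E'
def go(X,dy=None):
    p,R=pose(); print("move cm",(R.T@(np.array(X)-p)/10).round(2),"from",p.round(1))
E
python3 - <<'E'
from h import *
a=cv2.imread("pics/scene.png")[130:310,200:460]
cv2.imwrite("pics/c1.png",cv2.resize(a,None,fx=3,fy=3,interpolation=3))
go([504,271,200]); go([500,-215,250])
s=ctrl.snapshot("wrist");print(np.array(s["T_tool_cam"]).round(2),s["camera_matrix"])
E
```

```text
move cm [-41.9  -21.03   0.37] from [151.8 580.5 203.7]
move cm [-53.81 -68.15  -4.63] from [151.8 580.5 203.7]
[[  -0.     -0.96   -0.26   66.79]
 [   1.     -0.      0.     -0.29]
 [  -0.     -0.26    0.96 -169.85]
 [   0.      0.      0.      1.  ]] [[346.68431885   0.         325.04992214]
 [  0.         346.68431885 194.04672739]
 [  0.           0.           1.        ]]
```

View pics/c1.png

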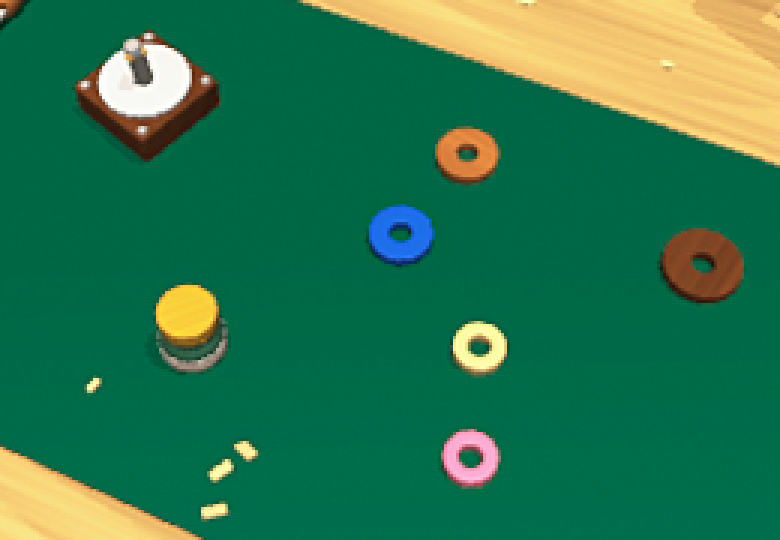

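Candidates (scene px): mid ring — brown (355,180) vs blue (333,207): brown is meant. Small ring — pale (359,245) vs pink (357,282): pale is meant. Big dark brown is alone at (434,218). The enlarged crop confirms the colours.

```bash
cat > look.py <<'E'
import sys
from h import *
s=cam("wrist",sys.argv[1])
for a in sys.argv[2:]:
    l,z=a.split(":")
    for d in ctrl.spot_point("wrist",l)[:3]: print(l,np.round(d["centre"],1),round(d["score"],2),ray(s,d["centre"],float(z)).round(1),s["img"][int(d["centre"][1])-0,min(639,int(d["centre"][0])+25)])
st=ctrl.read_state();print(round(st["t"],2),st["ee_pos"].round(1),st["eef_rot"].round(4),st["q"].round(2))
E
python3 -m creep '[{"tx":-6,"ty":-3},{"tx":-12,"ty":-6},{"tx":-18,"ty":-9},{"tx":-24,"ty":-12},{"tx":-30,"ty":-15},{"tx":-36,"ty":-18},{"tx":-40,"ty":-20},{"tx":-40,"ty":-20}]'
python3 -m creep '[{"tx":-4,"ty":-1},{"tx":-8,"ty":-2},{"tx":-11,"ty":-3},{"tx":-11,"ty":-3},{"tx":-11,"ty":-3},{"tx":-11,"ty":-3},{"tx":-11,"ty":-3},{"tx":-11,"ty":-3}]'
python3 look.py w1.png big_centre:6
python3 -c "
from h import *
go([505,-215,230])"
```

```text
1.05 [151.8 580.5 203.7] [0.1275 0.9918 0.     0.    ] [ 1.23  0.13  1.49 -0.    1.52 -0.09]
move cm [-54.3  -68.02  -2.63] from [151.8 580.5 203.7]validation failed for argument at $[0]...
validation failed for argument at $[0]...
```

```bash
python3 -m creep '[{"tx":-6,"ty":-3,"tz":0,"twist":0,"grip":0},{"tx":-12,"ty":-6,"tz":0,"twist":0,"grip":0},{"tx":-18,"ty":-9,"tz":0,"twist":0,"grip":0},{"tx":-24,"ty":-12,"tz":0,"twist":0,"grip":0},{"tx":-30,"ty":-15,"tz":0,"twist":0,"grip":0},{"tx":-36,"ty":-18,"tz":0,"twist":0,"grip":0},{"tx":-40,"ty":-20,"tz":0,"twist":0,"grip":0},{"tx":-40,"ty":-20,"tz":0,"twist":0,"grip":0}]'
python3 look.py w1.png big_centre:6
python3 -c "
from h import *
go([505,271,200])"
```

```text
t: 1.72
ee_pos: [403.8, 359.3, 204.0]
eef_rot: [0.127, 0.992, 0.0, 0.0]
force: [-0.6, 0.6, -0.2]
width: 85.2
finger_force: 0.0
big_centre [279.6 261.5] 0.86 [501.5 279.    6. ] [142  87  53]
1.82 [406.7 356.6 203.8] [ 1.307e-01  9.914e-01 -6.000e-04  1.000e-03] [ 0.63 -0.03  1.65 -0.    1.52 -0.68]
move cm [-11.71  -5.72   0.41] from [406.7 356.6 203.8]
```

```bash
python3 -m creep '[{"tx":-3,"ty":-3,"tz":-1,"twist":0,"grip":0},{"tx":-5,"ty":-7,"tz":-3,"twist":0,"grip":0},{"tx":-6,"ty":-11,"tz":-3,"twist":0,"grip":0},{"tx":-6,"ty":-15,"tz":-3,"twist":0,"grip":0},{"tx":-6,"ty":-19,"tz":-3,"twist":0,"grip":0},{"tx":-6,"ty":-23,"tz":-3,"twist":0,"grip":0},{"tx":-6,"ty":-27,"tz":-3,"twist":0,"grip":0},{"tx":-6,"ty":-31,"tz":-3,"twist":0,"grip":0}]'
python3 -c "
from h import *
go([505,-215,230])"
```

```text
t: 2.48
ee_pos: [381.2, 44.7, 233.8]
eef_rot: [0.127, 0.992, 0.0, 0.0]
force: [1.5, -1.1, 0.8]
width: 85.2
finger_force: 0.0
move cm [-18.53 -22.01   0.39] from [381.2  44.7 233.8]
```

```bash
python3 -m creep '[{"tx":-3,"ty":-2.5,"tz":0,"twist":0,"grip":0},{"tx":-6,"ty":-5,"tz":0,"twist":0,"grip":0},{"tx":-9,"ty":-8,"tz":0,"twist":0,"grip":0},{"tx":-12,"ty":-12,"tz":0,"twist":0,"grip":0},{"tx":-15,"ty":-16,"tz":0,"twist":0,"grip":0},{"tx":-18,"ty":-19,"tz":0,"twist":0,"grip":0},{"tx":-18.5,"ty":-21,"tz":0,"twist":0,"grip":0},{"tx":-18.5,"ty":-21,"tz":0,"twist":0,"grip":0}]'
python3 -m creep '[{"tx":0,"ty":0,"tz":0,"twist":0,"grip":0},{"tx":0,"ty":0,"tz":0,"twist":0,"grip":0},{"tx":0,"ty":0,"tz":0,"twist":0,"grip":0},{"tx":0,"ty":0,"tz":0,"twist":0,"grip":0},{"tx":0,"ty":0,"tz":0,"twist":0,"grip":0},{"tx":0,"ty":0,"tz":0,"twist":0,"grip":0},{"tx":0,"ty":0,"tz":0,"twist":0,"grip":0},{"tx":0,"ty":0,"tz":0,"twist":0,"grip":0}]'
python3 look.py w2.png seat:40 over_seat_50:90 over_seat_40:80
```

```text
t: 3.15
ee_pos: [508.5, -209.5, 232.6]
eef_rot: [0.129, 0.992, -0.001, -0.0]
force: [-0.3, 0.4, 0.5]
width: 85.4
finger_force: 0.0
t: 3.82
ee_pos: [508.0, -203.9, 233.9]
eef_rot: [0.127, 0.992, -0.0, 0.0]
force: [-0.4, 0.3, -0.2]
width: 85.2
finger_force: 0.0
seat [320.3 196. ] 0.96 [ 540.2 -217.9   40. ] [253 254 254]
over_seat_50 [318.9 204.8] 0.86 [ 534.9 -217.2   90. ] [253 254 254]
over_seat_50 [319.9 207.1] 0.82 [ 537.4 -216.8   90. ] [253 254 254]
over_seat_40 [318.9 204.8] 0.86 [ 537.8 -218.1   80. ] [253 254 254]
over_seat_40 [319.9 207.1] 0.82 [ 540.4 -217.8   80. ] [253 254 254]
4.02 [ 507.9 -204.2  233.7] [ 0.1276  0.9918 -0.     -0.    ] [-0.48 -0.02  1.59 -0.    1.57 -1.79]
```

View pics/w2.png

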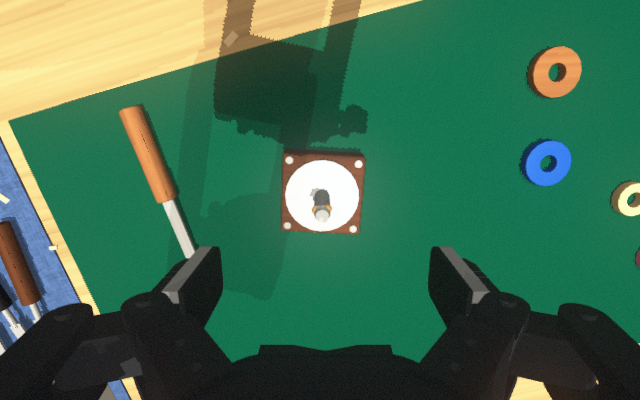

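```bash
python3 - <<'E'
from h import *
s=cam("wrist","w3.png"); im=s["img"][:,:,::-1].copy()
m=(im.min(2)>200).astype(np.uint8); m[:150]=0;m[240:]=0;m[:,:280]=0;m[:,365:]=0
n,l,st,ce=cv2.connectedComponentsWithStats(m); k=1+np.argmax(st[1:,4]); 
pts=cv2.convexHull(np.argwhere(l==k)[:,::-1].astype(np.int32)); e=cv2.fitEllipse(pts); print(e)
# mean-of-hull centroid on plane
P=np.array([ray(s,p[0].astype(float),40)[:2] for p in pts],np.float32); c,r=cv2.minEnclosingCircle(P); print("seat",c,r, cv2.fitEllipse(P))
print("ell ctr",ray(s,e[0],40))
for X in ([c[0],c[1],40],[c[0],c[1],90]): print(proj(s,X))
print("tcp px",proj(s,pose()[0]))
for px in ([321,214],[322,212]): print(ray(s,px,90))
cv2.imwrite("pics/c2.png",cv2.resize(im[150:240,275:370],None,fx=6,fy=6,interpolation=cv2.INTER_CUBIC))
E
```

```text
((322.05755615234375, 195.36151123046875), (70.59317779541016, 73.3149185180664), 90.8668212890625)
seat (540.8880004882812, -216.51329040527344) 40.12343978881836 ((540.8973999023438, -216.41726684570312), (79.75434875488281, 79.86121368408203), 8.652426719665527)
ell ctr [ 539.82436848 -216.13351303   40.        ]
[321.97027341 196.35734362]
[321.54291596 210.5469154 ]
tcp px [325.53788416 231.80191495]
[ 544.09603701 -217.89862358   90.        ]
[ 542.40119736 -216.46469982   90.        ]
```

View pics/c2.png

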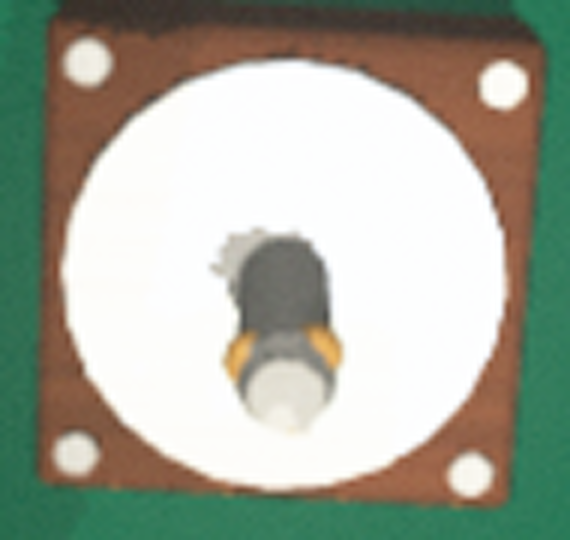

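Disc centre at px (322,196) → seat ≈ (540.9,−216.5); the nose's flat face is at px (323,216) → ≈ (546,−216.5), so the arbor leans about along +x.

```bash
python3 -m creep '[{"tx":1,"ty":3,"tz":0,"twist":0,"grip":0},{"tx":2,"ty":7,"tz":0,"twist":0,"grip":0},{"tx":3.3,"ty":10.8,"tz":0.5,"twist":0,"grip":0},{"tx":4.6,"ty":14.6,"tz":1,"twist":0,"grip":0},{"tx":5.8,"ty":18.4,"tz":1.5,"twist":0,"grip":0},{"tx":7,"ty":22.2,"tz":2,"twist":0,"grip":0},{"tx":8.2,"ty":26,"tz":2.5,"twist":0,"grip":0},{"tx":9.4,"ty":29.8,"tz":3,"twist":0,"grip":0}]'
python3 -m creep '[{"tx":1.4,"ty":3.8,"tz":1,"twist":0,"grip":0},{"tx":2.8,"ty":7.5,"tz":2,"twist":0,"grip":0},{"tx":4,"ty":11,"tz":3,"twist":0,"grip":0},{"tx":5,"ty":14,"tz":4.5,"twist":0,"grip":0},{"tx":5.3,"ty":15.3,"tz":5.4,"twist":0,"grip":0},{"tx":5.3,"ty":15.3,"tz":5.4,"twist":0,"grip":0},{"tx":5.3,"ty":15.3,"tz":5.4,"twist":0,"grip":0},{"tx":5.3,"ty":15.3,"tz":5.4,"twist":0,"grip":0}]'
cat > ring.py <<'E'
import sys
from h import *
# fit ring: outer ellipse of network region nearest given guess; ztop= top face height
name,od,z=sys.argv[1],float(sys.argv[2]),float(sys.argv[3])
s=cam("wrist",sys.argv[4]); 
for d in ctrl.silhouettes("wrist",name)[:3]:
    m=d["region"].astype(np.uint8); cs=max(cv2.findContours(m,0,cv2.CHAIN_APPROX_NONE)[0],key=len)
    c=cv2.convexHull(cs)
    P=np.array([ray(s,p[0].astype(float),z)[:2] for p in c],np.float32); e=cv2.fitEllipse(P)
    ys,xs=np.nonzero(m); print(round(d["score"],2),np.array(d["extent"]).round(),"ell",np.round(e[0],1),np.round(e[1],1),"rgb",s["img"][ys,xs].mean(0).round())
for d in ctrl.spot_point("wrist",name)[:3]: print("pt",np.round(d["centre"],1),round(d["score"],2),ray(s,d["centre"],z-6).round(1))
st=ctrl.read_state();print(round(st["t"],2),st["ee_pos"].round(1),"q",st["q"].round(2))
E
python3 ring.py big_centre 66 12 w4.png
```

```text
t: 4.73
ee_pos: [492.0, 109.7, 203.7]
eef_rot: [0.128, 0.992, 0.0, 0.0]
force: [0.9, 0.4, 0.2]
width: 85.5
finger_force: 0.0
t: 5.4
ee_pos: [480.3, 268.3, 150.1]
eef_rot: [0.128, 0.992, -0.0, 0.0]
force: [0.1, -0.2, 0.6]
width: 85.4
finger_force: 0.0
0.58 [306. 156. 381. 230.] ell [500.8 279.5] [66.3 67.6] rgb [135.  86.  54.]
pt [340.6 195. ] 0.75 [503.2 277.2   6. ]
pt [115.7 226. ] 0.66 [478.   58.1   6. ]
5.55 [480.8 268.2 150.6] q [ 0.42  0.03  1.7  -0.    1.42 -0.9 ]
```

```bash
python3 -m creep '[{"tx":-0.9,"ty":0.8,"tz":3,"twist":0,"grip":0},{"tx":-1.8,"ty":1.5,"tz":6,"twist":0,"grip":0},{"tx":-1.8,"ty":1.5,"tz":9,"twist":0,"grip":0},{"tx":-1.8,"ty":1.5,"tz":11.5,"twist":0,"grip":0},{"tx":-1.8,"ty":1.5,"tz":13.5,"twist":0,"grip":0},{"tx":-1.8,"ty":1.5,"tz":14.6,"twist":0,"grip":0},{"tx":-1.8,"ty":1.5,"tz":14.6,"twist":0,"grip":0},{"tx":-1.8,"ty":1.5,"tz":14.6,"twist":0,"grip":0.1}]' 40
python3 -m creep '[{"tx":0,"ty":0,"tz":0,"twist":0,"grip":0.5},{"tx":0,"ty":0,"tz":0,"twist":0,"grip":0.5},{"tx":0,"ty":0,"tz":0,"twist":0,"grip":0.5},{"tx":0,"ty":0,"tz":0,"twist":0,"grip":0.5},{"tx":0,"ty":0,"tz":0,"twist":0,"grip":0.5},{"tx":0,"ty":0,"tz":0,"twist":0,"grip":0.5},{"tx":0,"ty":0,"tz":-1,"twist":0,"grip":0.5},{"tx":0,"ty":0,"tz":-4,"twist":0,"grip":0.5}]'
python3 -m creep '[{"tx":0,"ty":0,"tz":-4,"twist":0,"grip":0.5},{"tx":0,"ty":0,"tz":-8,"twist":0,"grip":0.5},{"tx":0,"ty":0,"tz":-11,"twist":0,"grip":0.5},{"tx":0,"ty":0,"tz":-11,"twist":0,"grip":0.5},{"tx":0,"ty":0,"tz":-11,"twist":0,"grip":0.5},{"tx":0,"ty":0,"tz":-11,"twist":0,"grip":0.5},{"tx":0,"ty":0,"tz":-11,"twist":0,"grip":0.5},{"tx":0,"ty":0,"tz":-11,"twist":0,"grip":0.5}]'
python3 ring.py big_centre 66 156 w5.png
```

```text
t: 6.22
ee_pos: [501.5, 278.8, 4.2]
eef_rot: [0.128, 0.992, -0.0, 0.0]
force: [0.0, -0.7, 0.7]
width: 77.3
finger_force: 0.0
t: 6.88
ee_pos: [497.2, 277.5, 39.6]
eef_rot: [0.128, 0.992, -0.002, -0.004]
force: [0.4, -0.6, -0.5]
width: 42.9
finger_force: 0.0
t: 7.55
ee_pos: [499.9, 278.7, 151.7]
eef_rot: [0.128, 0.992, -0.001, -0.001]
force: [-0.1, 0.2, -0.2]
width: 42.5
finger_force: 0.0
0.71 [290. 139. 365. 212.] ell [470.5 287. ] [35.  35.8] rgb [120.  76.  48.]
0.37 [ 68. 182. 134. 236.] ell [457.6 171.7] [28.3 31.9] rgb [199. 132.  78.]
0.19 [465. 141. 638. 260.] ell [507.9 393.4] [71.7 94.5] rgb [173. 161. 105.]
pt [323.1 173.9] 0.66 [470.1 285.2 150. ]
7.7 [500.4 278.9 152.4] q [ 0.42  0.09  1.63 -0.    1.43 -0.9 ]
```

View pics/w5.png

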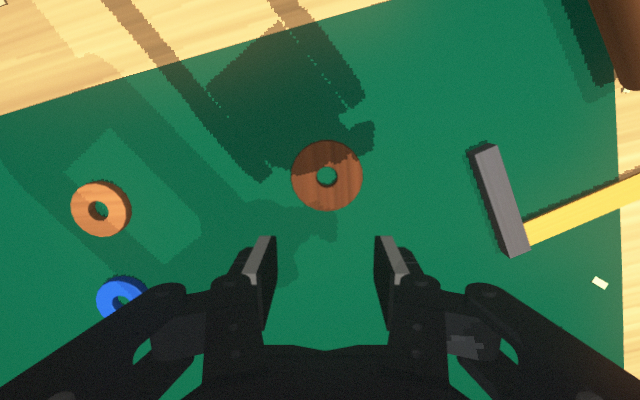

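The fingers closed above the ring, because their tips stand farther back when open. The ring is still flat at px (326,175), so I re-measure and go deeper.

```bash
python3 ring.py big_centre 66 12 w6.png; python3 -c "
from h import *
go([501.5,278.5,-4])"
```

```text
0.87 [290. 140. 366. 211.] ell [500.8 279.6] [65.2 66.1] rgb [120.  76.  48.]
pt [325.3 174.7] 0.8 [500.9 278.6   6. ]
7.85 [500.9 279.1 153.2] q [ 0.42  0.09  1.63 -0.    1.43 -0.9 ]
move cm [-0.09 -0.04 15.72] from [500.9 279.1 153.2]
```

```bash
python3 -m creep '[{"tx":0,"ty":0,"tz":3,"twist":0,"grip":0},{"tx":0,"ty":0,"tz":6,"twist":0,"grip":0},{"tx":0,"ty":0,"tz":8.5,"twist":0,"grip":0},{"tx":0,"ty":0,"tz":11,"twist":0,"grip":0},{"tx":0,"ty":0,"tz":13,"twist":0,"grip":0},{"tx":0,"ty":0,"tz":14.8,"twist":0,"grip":0},{"tx":0,"ty":0,"tz":15.8,"twist":0,"grip":0},{"tx":0,"ty":0,"tz":15.8,"twist":0,"grip":0}]' 40
python3 -m creep '[{"tx":0,"ty":0,"tz":0,"twist":0,"grip":0.3},{"tx":0,"ty":0,"tz":0,"twist":0,"grip":0.3},{"tx":0,"ty":0,"tz":0,"twist":0,"grip":0.3},{"tx":0,"ty":0,"tz":0,"twist":0,"grip":0.3},{"tx":0,"ty":0,"tz":0,"twist":0,"grip":0.3},{"tx":0,"ty":0,"tz":0,"twist":0,"grip":0.3},{"tx":0,"ty":0,"tz":0,"twist":0,"grip":0.3},{"tx":0,"ty":0,"tz":0,"twist":0,"grip":0.3}]'
```

```text
t: 8.52
ee_pos: [499.0, 278.3, -7.1]
eef_rot: [0.128, 0.992, -0.001, -0.002]
force: [-0.0, 0.8, -0.5]
width: 85.4
finger_force: 0.0
t: 9.18
ee_pos: [501.1, 279.3, -4.2]
eef_rot: [0.128, 0.992, 0.0, 0.0]
force: [-0.8, 0.2, 0.2]
width: 59.9
finger_force: 0.0
```

```bash
python3 ring.py big_centre 66 12 w7.png
```

```text
0.69 [258. 172. 396. 303.] ell [499.8 279.3] [64.9 67.2] rgb [151.  97.  66.]
9.33 [501.  279.2  -4.3] q [ 0.42  0.26  1.74 -0.    1.14 -0.9 ]
```

View pics/w7.png

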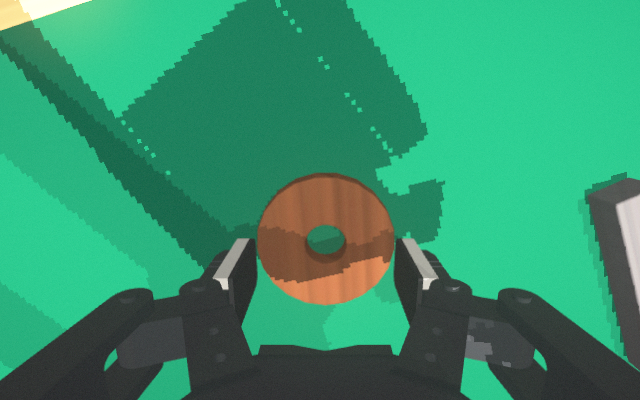

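The pads stand above the ring at px (255,240) and (397,240), with no contact. They end farther back than assumed, so I feel downward for the ring's top to calibrate them.

```bash
python3 -m creep '[{"tx":0,"ty":0,"tz":0.2,"twist":0,"grip":0.3},{"tx":0,"ty":0,"tz":0.4,"twist":0,"grip":0.3},{"tx":0,"ty":0,"tz":0.6,"twist":0,"grip":0.3},{"tx":0,"ty":0,"tz":0.7,"twist":0,"grip":0.3},{"tx":0,"ty":0,"tz":0.8,"twist":0,"grip":0.3},{"tx":0,"ty":0,"tz":0.9,"twist":0,"grip":0.3},{"tx":0,"ty":0,"tz":1,"twist":0,"grip":0.3},{"tx":0,"ty":0,"tz":1,"twist":0,"grip":0.3}]'
```

```text
t: 10.0
ee_pos: [500.9, 279.2, -14.6]
eef_rot: [0.128, 0.992, -0.0, -0.0]
force: [-0.3, 0.1, -0.1]
width: 59.7
finger_force: 0.0
```

```bash
python3 -m creep '[{"tx":0,"ty":0,"tz":0.1,"twist":0,"grip":0.3},{"tx":0,"ty":0,"tz":0.2,"twist":0,"grip":0.3},{"tx":0,"ty":0,"tz":0.3,"twist":0,"grip":0.3},{"tx":0,"ty":0,"tz":0.4,"twist":0,"grip":0.3},{"tx":0,"ty":0,"tz":0.5,"twist":0,"grip":0.3},{"tx":0,"ty":0,"tz":0.6,"twist":0,"grip":0.3},{"tx":0,"ty":0,"tz":0.7,"twist":0,"grip":0.3},{"tx":0,"ty":0,"tz":0.7,"twist":0,"grip":0.3}]'; python3 -c "
from h import *
s=cam('wrist','w8.png');im=s['img'];print(im[240,230:275].tolist())"
```

```text
t: 10.67
ee_pos: [501.3, 279.4, -17.9]
eef_rot: [0.127, 0.992, -0.0, -0.0]
force: [-16.2, -7.7, 32.8]
width: 59.5
finger_force: 16.4
[[32, 110, 79], [37, 110, 83], [29, 108, 79], [31, 107, 80], [33, 109, 80], [70, 124, 96], [134, 154, 137], [179, 178, 166], [168, 168, 159], [172, 170, 162], [167, 166, 158], [168, 166, 158], [164, 165, 155], [165, 163, 156], [165, 164, 156], [169, 168, 158], [168, 166, 158], [160, 157, 151], [121, 120, 115], [52, 50, 50], [52, 49, 49], [52, 50, 50], [50, 50, 50], [47, 49, 48], [61, 51, 48], [102, 72, 56], [127, 84, 61], [126, 86, 58], [125, 82, 59], [121, 79, 52], [122, 79, 56], [124, 81, 58], [127, 85, 59], [123, 81, 54], [124, 81, 54], [125, 83, 60], [128, 85, 59], [125, 83, 55], [127, 84, 59], [128, 85, 60], [125, 81, 57], [126, 83, 56], [124, 81, 56], [128, 81, 56], [132, 87, 60]]
```

Contact shows that the fingers end about 29 mm behind the nominal TCP at this opening. I open and grasp with TCP z ≈ −27.5.

```bash
python3 -m creep '[{"tx":0,"ty":0,"tz":-0.8,"twist":0,"grip":0},{"tx":0,"ty":0,"tz":-1,"twist":0,"grip":0},{"tx":0,"ty":0,"tz":-1,"twist":0,"grip":0},{"tx":0,"ty":0,"tz":-1,"twist":0,"grip":0},{"tx":0,"ty":0,"tz":-1,"twist":0,"grip":0},{"tx":0,"ty":0,"tz":-0.5,"twist":0,"grip":0},{"tx":0,"ty":0,"tz":0.2,"twist":0,"grip":0},{"tx":0,"ty":0,"tz":0.6,"twist":0,"grip":0}]'
python3 -m creep '[{"tx":0,"ty":0,"tz":0,"twist":0,"grip":0.3},{"tx":0,"ty":0,"tz":0,"twist":0,"grip":0.3},{"tx":0,"ty":0,"tz":0,"twist":0,"grip":0.3},{"tx":0,"ty":0,"tz":0,"twist":0,"grip":0.3},{"tx":0,"ty":0,"tz":0,"twist":0,"grip":0.3},{"tx":0,"ty":0,"tz":0,"twist":0,"grip":0.3},{"tx":0,"ty":0,"tz":0,"twist":0,"grip":0.3},{"tx":0,"ty":0,"tz":0,"twist":0,"grip":0.3}]' 40
```

```text
t: 11.38
ee_pos: [500.3, 278.9, -28.9]
eef_rot: [0.128, 0.992, -0.0, -0.001]
force: [0.2, -0.8, 0.1]
width: 85.4
finger_force: 0.0
t: 12.05
ee_pos: [501.1, 279.2, -27.3]
eef_rot: [0.128, 0.992, -0.0, 0.0]
force: [0.3, -0.1, -1.2]
width: 63.1
finger_force: 43.8
```

```bash
python3 -m creep '[{"tx":0,"ty":0,"tz":-2,"twist":0,"grip":0.3},{"tx":0,"ty":0,"tz":-5,"twist":0,"grip":0.3},{"tx":0,"ty":0,"tz":-8,"twist":0,"grip":0.3},{"tx":-1,"ty":-2.5,"tz":-10.5,"twist":0,"grip":0.3},{"tx":-2,"ty":-5.5,"tz":-12.5,"twist":0,"grip":0.3},{"tx":-3.2,"ty":-9,"tz":-13.7,"twist":0,"grip":0.3},{"tx":-4.5,"ty":-12.6,"tz":-13.7,"twist":0,"grip":0.3},{"tx":-5.8,"ty":-16.2,"tz":-13.7,"twist":0,"grip":0.3}]' 60
python3 -m creep '[{"tx":-1.3,"ty":-3.6,"tz":0,"twist":0,"grip":0.3},{"tx":-2.6,"ty":-7.2,"tz":0,"twist":0,"grip":0.3},{"tx":-3.9,"ty":-10.8,"tz":0,"twist":0,"grip":0.3},{"tx":-5.2,"ty":-14.4,"tz":0,"twist":0,"grip":0.3},{"tx":-6.5,"ty":-18,"tz":0,"twist":0,"grip":0.3},{"tx":-7.8,"ty":-21.6,"tz":0,"twist":0,"grip":0.3},{"tx":-9,"ty":-25,"tz":0,"twist":0,"grip":0.3},{"tx":-10,"ty":-28,"tz":0,"twist":0,"grip":0.3}]'
python3 -m creep '[{"tx":-0.8,"ty":-1.8,"tz":0,"twist":0,"grip":0.3},{"tx":-1.1,"ty":-2.6,"tz":0,"twist":0,"grip":0.3},{"tx":-1.1,"ty":-2.6,"tz":0,"twist":0,"grip":0.3},{"tx":-1.1,"ty":-2.6,"tz":0,"twist":0,"grip":0.3},{"tx":-1.1,"ty":-2.6,"tz":0,"twist":0,"grip":0.3},{"tx":-1.1,"ty":-2.6,"tz":0,"twist":0,"grip":0.3},{"tx":-1.1,"ty":-2.6,"tz":0,"twist":0,"grip":0.3},{"tx":-1.1,"ty":-2.6,"tz":0,"twist":0,"grip":0.3}]'
python3 - <<'E'
from h import *
go([546,-216.5,83])
s=cam("wrist","w9.png")
for d in ctrl.silhouettes("wrist","big_centre")[:1]:
    m=d["region"].astype(np.uint8); c=cv2.convexHull(max(cv2.findContours(m,0,1)[0],key=len))
    z=pose()[0][2]+39.3; P=np.array([ray(s,p[0].astype(float),z)[:2] for p in c],np.float32); print(d["score"],d["extent"],cv2.fitEllipse(P))
E
```

```text
t: 12.72
ee_pos: [517.2, 106.6, 111.5]
eef_rot: [0.127, 0.992, 0.0, 0.002]
force: [0.2, -0.0, -0.2]
width: 62.5
finger_force: 67.7
t: 13.38
ee_pos: [542.0, -190.9, 109.8]
eef_rot: [0.128, 0.992, -0.0, 0.0]
force: [0.9, 1.6, -0.6]
width: 62.6
finger_force: 67.7
t: 14.05
ee_pos: [546.3, -215.3, 109.8]
eef_rot: [0.127, 0.992, 0.0, 0.0]
force: [-0.1, -0.9, -0.2]
width: 62.3
finger_force: 67.7
move cm [ 0.   -0.12  2.68] from [ 546.3 -215.3  109.8]
0.56 [245.9, 185.8, 403.7, 336.3] ((546.0409545898438, -215.47962951660156), (65.07917022705078, 68.86029052734375), 73.78829956054688)
```

View pics/w9.png

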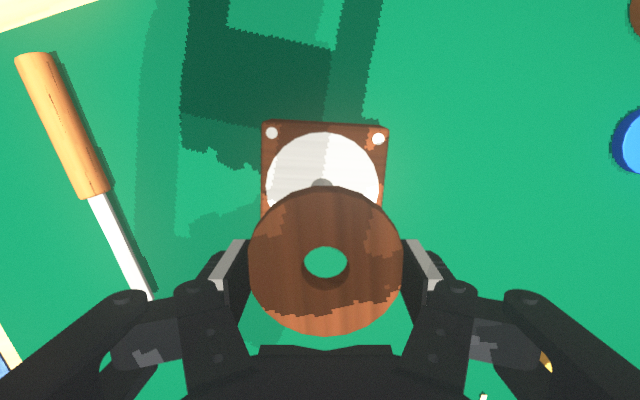

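Ring 1 is held, its bore at px (326,262), centred on the TCP. I descend over the nose and feel.

```bash
python3 -m creep '[{"tx":0,"ty":-0.1,"tz":2,"twist":0,"grip":0.3},{"tx":0,"ty":-0.1,"tz":3.5,"twist":0,"grip":0.3},{"tx":0,"ty":-0.1,"tz":4.2,"twist":0,"grip":0.3},{"tx":0,"ty":-0.1,"tz":4.4,"twist":0,"grip":0.3},{"tx":0,"ty":-0.1,"tz":4.6,"twist":0,"grip":0.3},{"tx":0,"ty":-0.1,"tz":4.8,"twist":0,"grip":0.3},{"tx":0,"ty":-0.1,"tz":4.95,"twist":0,"grip":0.3},{"tx":0,"ty":-0.1,"tz":4.95,"twist":0,"grip":0.3}]'
```

```text
t: 14.82
ee_pos: [546.3, -217.5, 60.7]
eef_rot: [0.128, 0.992, -0.0, 0.0]
force: [-0.9, 0.8, 0.1]
width: 63.0
finger_force: 67.7
```

```bash
python3 -m creep '[{"tx":0,"ty":0.1,"tz":0.1,"twist":0,"grip":0.3},{"tx":0,"ty":0.1,"tz":0.2,"twist":0,"grip":0.3},{"tx":0,"ty":0.1,"tz":0.25,"twist":0,"grip":0.3},{"tx":0,"ty":0.1,"tz":0.3,"twist":0,"grip":0.3},{"tx":0,"ty":0.1,"tz":0.35,"twist":0,"grip":0.3},{"tx":0,"ty":0.1,"tz":0.4,"twist":0,"grip":0.3},{"tx":0,"ty":0.1,"tz":0.4,"twist":0,"grip":0.3},{"tx":0,"ty":0.1,"tz":0.4,"twist":0,"grip":0.3}]'; python3 -c "
from h import *
for i in range(4): cam('wrist');print(ctrl.read_state()['force'].round(1))"
```

```text
t: 15.48
ee_pos: [546.4, -216.5, 56.5]
eef_rot: [0.128, 0.992, -0.0, 0.0]
force: [-0.1, 0.1, 2.2]
width: 62.6
finger_force: 68.0
[-0.4 -0.1  3.1]
[-1.3 -0.5  2.8]
[-0.7 -0.8  2.5]
[-0.6 -0.2  3.3]
```

```bash
python3 -m creep '[{"tx":0.05,"ty":0,"tz":0.1,"twist":0,"grip":0.3},{"tx":0.1,"ty":0,"tz":0.15,"twist":0,"grip":0.3},{"tx":0.1,"ty":0,"tz":0.2,"twist":0,"grip":0.3},{"tx":0.1,"ty":0,"tz":0.25,"twist":0,"grip":0.3},{"tx":0.1,"ty":0,"tz":0.3,"twist":0,"grip":0.3},{"tx":0.1,"ty":0,"tz":0.35,"twist":0,"grip":0.3},{"tx":0.1,"ty":0,"tz":0.4,"twist":0,"grip":0.3},{"tx":0.1,"ty":0,"tz":0.4,"twist":0,"grip":0.3}]'; python3 -c "
from h import *
for i in range(2): cam('wrist');print(ctrl.read_state()['force'].round(1))"
```

```text
t: 16.35
ee_pos: [545.2, -216.1, 52.1]
eef_rot: [0.128, 0.992, -0.0, 0.0]
force: [-0.1, -0.2, 4.3]
width: 62.7
finger_force: 68.2
[-0.1 -0.4  3.4]
[-1.  -1.   3.8]
```

```bash
python3 -m creep '[{"tx":0.03,"ty":0,"tz":0.2,"twist":0,"grip":0.3},{"tx":0.06,"ty":0,"tz":0.4,"twist":0,"grip":0.3},{"tx":0.08,"ty":0,"tz":0.6,"twist":0,"grip":0.3},{"tx":0.1,"ty":0,"tz":0.8,"twist":0,"grip":0.3},{"tx":0.12,"ty":0,"tz":0.95,"twist":0,"grip":0.3},{"tx":0.15,"ty":0,"tz":1.1,"twist":0,"grip":0.3},{"tx":0.15,"ty":0,"tz":1.2,"twist":0,"grip":0.3},{"tx":0.15,"ty":0,"tz":1.2,"twist":0,"grip":0.3}]'; python3 -c "
from h import *
for i in range(2): cam('wrist');print(ctrl.read_state()['force'].round(1))"
```

```text
t: 17.12
ee_pos: [543.3, -215.5, 39.4]
eef_rot: [0.128, 0.992, 0.0, -0.0]
force: [0.4, -1.7, -0.7]
width: 62.2
finger_force: 67.8
[ 0.8 -1.1 -1.1]
[ 2.  -2.3 -0.7]
```

```bash
python3 -m creep '[{"tx":0,"ty":-0.05,"tz":0.2,"twist":0,"grip":0.3},{"tx":0,"ty":-0.1,"tz":0.4,"twist":0,"grip":0.3},{"tx":0,"ty":-0.1,"tz":0.6,"twist":0,"grip":0.3},{"tx":0.03,"ty":-0.1,"tz":0.8,"twist":0,"grip":0.3},{"tx":0.05,"ty":-0.1,"tz":1,"twist":0,"grip":0.3},{"tx":0.06,"ty":-0.1,"tz":1.2,"twist":0,"grip":0.3},{"tx":0.06,"ty":-0.1,"tz":1.4,"twist":0,"grip":0.3},{"tx":0.06,"ty":-0.1,"tz":1.4,"twist":0,"grip":0.3}]'; python3 -c "
from h import *
for i in range(2): cam('wrist');print(ctrl.read_state()['force'].round(1))"
```

```text
t: 17.88
ee_pos: [542.5, -216.3, 25.6]
eef_rot: [0.128, 0.992, 0.0, -0.0]
force: [-0.1, -0.9, -1.8]
width: 62.4
finger_force: 67.7
[-0.2  0.  -0.7]
[-0.4 -0.9  0.5]
```

```bash
python3 -m creep '[{"tx":0,"ty":0,"tz":0,"twist":0,"grip":0},{"tx":0,"ty":0,"tz":0,"twist":0,"grip":0},{"tx":0,"ty":0,"tz":0,"twist":0,"grip":0},{"tx":0,"ty":0,"tz":0,"twist":0,"grip":0},{"tx":0,"ty":0,"tz":-0.5,"twist":0,"grip":0},{"tx":0,"ty":0,"tz":-1.2,"twist":0,"grip":0},{"tx":0,"ty":0,"tz":-1.8,"twist":0,"grip":0.2},{"tx":0,"ty":0,"tz":-1.8,"twist":0,"grip":0.48}]'
python3 ring.py big_centre 66 52 w10.png
```

```text
t: 18.65
ee_pos: [544.3, -217.2, 46.6]
eef_rot: [0.128, 0.992, -0.001, 0.002]
force: [-0.0, 0.6, 0.6]
width: 63.8
finger_force: 0.0
0.67 [244. 128. 416. 295.] ell [ 533.4 -213.9] [ 95.2 117.4] rgb [183. 155. 135.]
0.59 [261. 164. 392. 286.] ell [ 541.1 -216.8] [65.4 67.9] rgb [135.  91.  67.]
pt [326.2 226.1] 0.67 [ 541.6 -216.1   46. ]
18.8 [ 543.1 -216.6   44.6] q [-0.47  0.22  1.69 -0.    1.23 -1.78]
```

```bash
python3 -m creep '[{"tx":0,"ty":0,"tz":0,"twist":0,"grip":0.48},{"tx":0,"ty":0,"tz":0.6,"twist":0,"grip":0.48},{"tx":0.1,"ty":0,"tz":1.1,"twist":0,"grip":0.48},{"tx":0.1,"ty":0,"tz":1.3,"twist":0,"grip":0.48},{"tx":0.1,"ty":0,"tz":1.5,"twist":0,"grip":0.48},{"tx":0.1,"ty":0,"tz":1.6,"twist":0,"grip":0.48},{"tx":0.1,"ty":0,"tz":1.7,"twist":0,"grip":0.48},{"tx":0.1,"ty":0,"tz":1.8,"twist":0,"grip":0.48}]'
```

```text
t: 19.47
ee_pos: [542.1, -216.3, 26.2]
eef_rot: [0.128, 0.992, -0.0, 0.0]
force: [-0.7, -0.3, 0.2]
width: 44.3
finger_force: 0.0
```

```bash
python3 -m creep '[{"tx":0,"ty":0,"tz":0.05,"twist":0,"grip":0.48},{"tx":0,"ty":0,"tz":0.1,"twist":0,"grip":0.48},{"tx":0,"ty":0,"tz":0.15,"twist":0,"grip":0.48},{"tx":0,"ty":0,"tz":0.2,"twist":0,"grip":0.48},{"tx":0,"ty":0,"tz":0.25,"twist":0,"grip":0.48},{"tx":0,"ty":0,"tz":0.3,"twist":0,"grip":0.48},{"tx":0,"ty":0,"tz":0.3,"twist":0,"grip":0.48},{"tx":0,"ty":0,"tz":0.3,"twist":0,"grip":0.48}]'
```

```text
t: 20.13
ee_pos: [542.1, -216.3, 25.3]
eef_rot: [0.127, 0.992, -0.0, 0.0]
force: [-8.9, 4.9, 17.0]
width: 44.6
finger_force: 8.4
```

Ring 1 is home: the press felt solid with the tips at ring-top height. Next is the middle ring.

```bash
python3 -m creep '[{"tx":0,"ty":0,"tz":-2,"twist":0,"grip":0.4},{"tx":0,"ty":0,"tz":-5,"twist":0,"grip":0},{"tx":0,"ty":0,"tz":-9,"twist":0,"grip":0},{"tx":1.5,"ty":2.5,"tz":-12,"twist":0,"grip":0},{"tx":3.5,"ty":5.7,"tz":-12.7,"twist":0,"grip":0},{"tx":5.5,"ty":9,"tz":-12.7,"twist":0,"grip":0},{"tx":7.5,"ty":12.2,"tz":-12.7,"twist":0,"grip":0},{"tx":9.5,"ty":15.4,"tz":-12.7,"twist":0,"grip":0}]'
python3 -m creep '[{"tx":2,"ty":3.2,"tz":0,"twist":0,"grip":0},{"tx":4,"ty":6.2,"tz":0,"twist":0,"grip":0},{"tx":5,"ty":8,"tz":0,"twist":0,"grip":0},{"tx":5.2,"ty":8.4,"tz":0,"twist":0,"grip":0},{"tx":5.2,"ty":8.4,"tz":0,"twist":0,"grip":0},{"tx":5.2,"ty":8.4,"tz":0,"twist":0,"grip":0},{"tx":5.2,"ty":8.4,"tz":0,"twist":0,"grip":0},{"tx":5.2,"ty":8.4,"tz":0,"twist":0,"grip":0}]'
python3 ring.py mid_centre 54 12 w11.png
```

```text
t: 20.8
ee_pos: [488.6, -41.9, 150.8]
eef_rot: [0.128, 0.992, -0.0, 0.001]
force: [0.0, 0.1, -0.1]
width: 85.4
finger_force: 0.0
t: 21.47
ee_pos: [460.3, 50.1, 150.2]
eef_rot: [0.128, 0.992, -0.0, -0.0]
force: [0.8, -0.8, 0.4]
width: 85.3
finger_force: 0.0
0.93 [315. 161. 372. 219.] ell [477.3  62.8] [53.6 54.8] rgb [223. 155.  92.]
0.62 [321. 261. 374. 313.] ell [573.6  43.8] [53.  59.6] rgb [ 58. 122. 216.]
pt [342.7 190.2] 0.96 [479.1  62.    6. ]
pt [345.4 288.7] 0.58 [580.2  39.6   6. ]
21.62 [460.1  50.4 150.1] q [-0.   -0.22  1.92 -0.    1.44 -1.32]
```

```bash
python3 -m creep '[{"tx":-0.7,"ty":0.8,"tz":3.5,"twist":0,"grip":0},{"tx":-1.4,"ty":1.6,"tz":7,"twist":0,"grip":0},{"tx":-1.4,"ty":1.6,"tz":10.5,"twist":0,"grip":0},{"tx":-1.4,"ty":1.6,"tz":13,"twist":0,"grip":0},{"tx":-1.4,"ty":1.6,"tz":15.5,"twist":0,"grip":0},{"tx":-1.4,"ty":1.6,"tz":17,"twist":0,"grip":0},{"tx":-1.4,"ty":1.6,"tz":17.5,"twist":0,"grip":0},{"tx":-1.4,"ty":1.6,"tz":17.5,"twist":0,"grip":0}]'
python3 -m creep '[{"tx":0,"ty":0,"tz":0,"twist":0,"grip":0.45},{"tx":0,"ty":0,"tz":0,"twist":0,"grip":0.45},{"tx":0,"ty":0,"tz":0,"twist":0,"grip":0.45},{"tx":0,"ty":0,"tz":0,"twist":0,"grip":0.45},{"tx":0,"ty":0,"tz":0,"twist":0,"grip":0.45},{"tx":0,"ty":0,"tz":0,"twist":0,"grip":0.45},{"tx":0,"ty":0,"tz":0,"twist":0,"grip":0.45},{"tx":0,"ty":0,"tz":0,"twist":0,"grip":0.45}]' 60
```

```text
t: 22.28
ee_pos: [476.1, 62.7, -26.3]
eef_rot: [0.128, 0.992, -0.0, -0.002]
force: [-0.4, 0.3, 0.4]
width: 85.2
finger_force: 0.0
t: 22.95
ee_pos: [479.3, 63.1, -22.4]
eef_rot: [0.127, 0.992, 0.0, 0.002]
force: [-3.8, -1.0, 10.8]
width: 50.5
finger_force: 60.8
```

```bash
python3 -m creep '[{"tx":0,"ty":0,"tz":-1,"twist":0,"grip":0.45},{"tx":0,"ty":0,"tz":-3,"twist":0,"grip":0.45},{"tx":0,"ty":0,"tz":-5,"twist":0,"grip":0.45},{"tx":0,"ty":0,"tz":-7,"twist":0,"grip":0.45},{"tx":0,"ty":0,"tz":-9,"twist":0,"grip":0.45},{"tx":0,"ty":0,"tz":-11,"twist":0,"grip":0.45},{"tx":0,"ty":0,"tz":-13,"twist":0,"grip":0.45},{"tx":0,"ty":0,"tz":-13.5,"twist":0,"grip":0.45}]'
python3 ring.py mid_centre 54 144 w12.png;  python3 -c "
from h import *
print(ctrl.read_state()['force'])
import cv2
a=cv2.imread('pics/w12.png')[150:400,180:470];cv2.imwrite('pics/c3.png',cv2.resize(a,None,fx=2.2,fy=2.2))"
```

```text
t: 23.62
ee_pos: [480.2, 63.3, 115.2]
eef_rot: [0.127, 0.992, 0.001, 0.004]
force: [0.9, 0.8, -0.4]
width: 50.3
finger_force: 62.9
0.65 [313. 261. 349. 319.] ell [484.   62.8] [ 4.9 12.2] rgb [ 62. 100. 168.]
0.63 [262. 194. 387. 313.] ell [480.5  62.9] [55.1 59.2] rgb [143.  95.  58.]
23.77 [478.   63.2 110.7] q [ 0.03 -0.13  1.92 -0.    1.35 -1.29]
[-0.17878878 -0.48358408 -0.61947556]
```

View pics/c3.png

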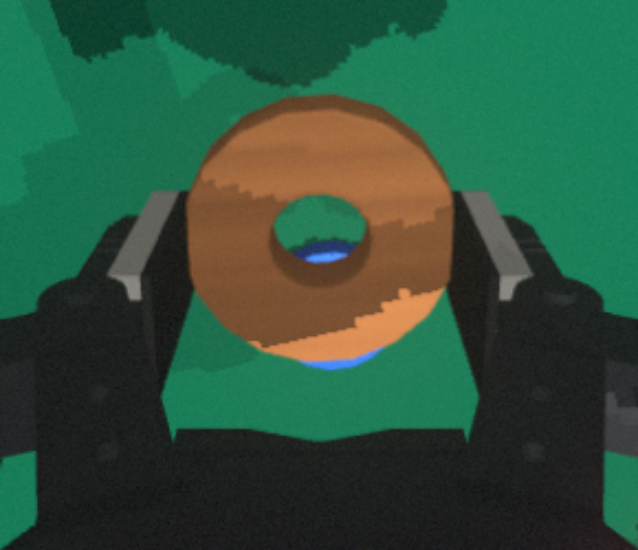

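Ring 2 is held level and centred, bore at crop px (320,240).

```bash
python3 -m creep '[{"tx":-1.2,"ty":-2.2,"tz":0,"twist":0,"grip":0.45},{"tx":-3,"ty":-5.6,"tz":0,"twist":0,"grip":0.45},{"tx":-4.9,"ty":-9,"tz":0,"twist":0,"grip":0.45},{"tx":-6.8,"ty":-12.6,"tz":0,"twist":0,"grip":0.45},{"tx":-8.7,"ty":-16.2,"tz":0,"twist":0,"grip":0.45},{"tx":-10.6,"ty":-19.7,"tz":0,"twist":0,"grip":0.45},{"tx":-12.4,"ty":-23,"tz":0,"twist":0,"grip":0.45},{"tx":-13.6,"ty":-25.3,"tz":0,"twist":0,"grip":0.45}]'
python3 -m creep '[{"tx":0,"ty":0,"tz":0,"twist":0,"grip":0.45},{"tx":0,"ty":0,"tz":0,"twist":0,"grip":0.45},{"tx":0,"ty":0,"tz":0,"twist":0,"grip":0.45},{"tx":0,"ty":0,"tz":0,"twist":0,"grip":0.45},{"tx":0,"ty":0,"tz":0,"twist":0,"grip":0.45},{"tx":0,"ty":0,"tz":0,"twist":0,"grip":0.45},{"tx":0,"ty":0,"tz":0,"twist":0,"grip":0.45},{"tx":0,"ty":0,"tz":0,"twist":0,"grip":0.45}]'
python3 ring.py mid_centre 54 145 w13.png; python3 -c "
from h import *
go([546.3,-216.5,70])"
```

```text
t: 24.43
ee_pos: [544.2, -219.0, 108.0]
eef_rot: [0.128, 0.992, 0.0, -0.001]
force: [1.3, -0.2, -0.5]
width: 50.3
finger_force: 62.9
t: 25.1
ee_pos: [545.3, -215.5, 110.4]
eef_rot: [0.127, 0.992, -0.0, 0.0]
force: [-0.4, -0.4, -1.3]
width: 50.2
finger_force: 62.9
0.94 [610. 113. 640. 175.] ell [527.4 -80.1] [25.7 27.1] rgb [ 65. 139. 201.]
0.57 [263. 194. 387. 315.] ell [ 543.  -215.2] [52.9 56.3] rgb [181. 124.  79.]
pt [324.5 258.7] 0.91 [ 546.7 -216.4  139. ]
25.25 [ 545.2 -215.9  110.4] q [-0.46  0.16  1.63  0.    1.35 -1.78]
move cm [-0.12 -0.03  4.04] from [ 545.2 -215.9  110.4]
```

```bash
python3 -m creep '[{"tx":-0.1,"ty":-0.05,"tz":1.5,"twist":0,"grip":0.45},{"tx":-0.1,"ty":-0.05,"tz":3,"twist":0,"grip":0.45},{"tx":-0.1,"ty":-0.05,"tz":3.7,"twist":0,"grip":0.45},{"tx":-0.1,"ty":-0.05,"tz":4,"twist":0,"grip":0.45},{"tx":-0.1,"ty":-0.05,"tz":4.2,"twist":0,"grip":0.45},{"tx":-0.1,"ty":-0.05,"tz":4.4,"twist":0,"grip":0.45},{"tx":-0.1,"ty":-0.05,"tz":4.6,"twist":0,"grip":0.45},{"tx":-0.1,"ty":-0.05,"tz":4.7,"twist":0,"grip":0.45}]'; python3 -c "
from h import *
for i in range(3): cam('wrist');print(ctrl.read_state()['force'].round(1))"
```

```text
t: 25.92
ee_pos: [546.3, -216.9, 63.6]
eef_rot: [0.128, 0.992, -0.0, 0.0]
force: [0.5, -0.6, -0.5]
width: 50.4
finger_force: 62.9
[-1.6 -0.1 -0.9]
[ 0.1 -0.5 -0.4]
[ 0.3 -0.7 -0. ]
```

```bash
python3 -m creep '[{"tx":0,"ty":0,"tz":0.15,"twist":0,"grip":0.45},{"tx":0.03,"ty":0,"tz":0.25,"twist":0,"grip":0.45},{"tx":0.05,"ty":0,"tz":0.35,"twist":0,"grip":0.45},{"tx":0.08,"ty":0,"tz":0.45,"twist":0,"grip":0.45},{"tx":0.1,"ty":0,"tz":0.5,"twist":0,"grip":0.45},{"tx":0.1,"ty":0,"tz":0.55,"twist":0,"grip":0.45},{"tx":0.1,"ty":0,"tz":0.6,"twist":0,"grip":0.45},{"tx":0.1,"ty":0,"tz":0.6,"twist":0,"grip":0.45}]'; python3 -c "
from h import *
for i in range(2): cam('wrist');print(ctrl.read_state()['force'].round(1))"
```

```text
t: 26.73
ee_pos: [546.1, -217.0, 58.5]
eef_rot: [0.128, 0.992, -0.0, 0.001]
force: [-0.5, -0.1, 5.6]
width: 50.1
finger_force: 63.5
[-0.1 -0.7  5.7]
[-0.1  0.5  5.1]
```

```bash
python3 -m creep '[{"tx":0.05,"ty":0,"tz":0.15,"twist":0,"grip":0.45},{"tx":0.08,"ty":0,"tz":0.3,"twist":0,"grip":0.45},{"tx":0.1,"ty":0,"tz":0.5,"twist":0,"grip":0.45},{"tx":0.12,"ty":0,"tz":0.7,"twist":0,"grip":0.45},{"tx":0.15,"ty":0,"tz":0.9,"twist":0,"grip":0.45},{"tx":0.17,"ty":0,"tz":1.1,"twist":0,"grip":0.45},{"tx":0.2,"ty":0,"tz":1.3,"twist":0,"grip":0.45},{"tx":0.2,"ty":0,"tz":1.4,"twist":0,"grip":0.45}]'; python3 -c "
from h import *
for i in range(2): cam('wrist');print(ctrl.read_state()['force'].round(1))"
```

```text
t: 27.5
ee_pos: [542.5, -215.7, 42.2]
eef_rot: [0.128, 0.992, 0.0, -0.001]
force: [1.9, -2.3, 0.2]
width: 50.3
finger_force: 62.9
[ 3.1 -1.1 -0.4]
[ 1.9 -1.  -1.7]
```

```bash
python3 -m creep '[{"tx":-0.1,"ty":-0.05,"tz":0.1,"twist":0,"grip":0.45},{"tx":-0.12,"ty":-0.05,"tz":0.3,"twist":0,"grip":0.45},{"tx":-0.1,"ty":-0.05,"tz":0.5,"twist":0,"grip":0.45},{"tx":-0.08,"ty":-0.05,"tz":0.7,"twist":0,"grip":0.45},{"tx":-0.06,"ty":-0.05,"tz":0.8,"twist":0,"grip":0.45},{"tx":-0.05,"ty":-0.05,"tz":0.8,"twist":0,"grip":0.45},{"tx":-0.05,"ty":-0.05,"tz":0.8,"twist":0,"grip":0.45},{"tx":-0.05,"ty":-0.05,"tz":0.8,"twist":0,"grip":0.45}]'
python3 -m creep '[{"tx":0,"ty":0,"tz":0,"twist":0,"grip":0},{"tx":0,"ty":0,"tz":0,"twist":0,"grip":0},{"tx":0,"ty":0,"tz":0,"twist":0,"grip":0},{"tx":0,"ty":0,"tz":0,"twist":0,"grip":0},{"tx":0,"ty":0,"tz":-0.8,"twist":0,"grip":0},{"tx":0,"ty":0,"tz":-1.8,"twist":0,"grip":0},{"tx":0,"ty":0,"tz":-2.3,"twist":0,"grip":0.3},{"tx":0,"ty":0,"tz":-2.3,"twist":0,"grip":0.57}]'
python3 ring.py mid_centre 54 64 w14.png
```

```text
t: 28.27
ee_pos: [543.3, -216.6, 35.2]
eef_rot: [0.128, 0.992, 0.0, -0.0]
force: [0.3, -0.3, -1.1]
width: 50.3
finger_force: 62.9
t: 28.93
ee_pos: [545.0, -217.4, 60.9]
eef_rot: [0.128, 0.992, -0.001, 0.002]
force: [0.4, 0.1, 0.6]
width: 63.9
finger_force: 0.0
0.85 [272. 175. 379. 276.] ell [ 541.5 -216.3] [53.5 55.5] rgb [196. 137.  89.]
29.08 [ 543.5 -216.7   58.5] q [-0.47  0.2   1.68 -0.    1.26 -1.78]
```

```bash
python3 -m creep '[{"tx":0,"ty":0,"tz":0.2,"twist":0,"grip":0.57},{"tx":0,"ty":0,"tz":0.8,"twist":0,"grip":0.57},{"tx":0.05,"ty":0,"tz":1.3,"twist":0,"grip":0.57},{"tx":0.05,"ty":0,"tz":1.5,"twist":0,"grip":0.57},{"tx":0.05,"ty":0,"tz":1.6,"twist":0,"grip":0.57},{"tx":0.05,"ty":0,"tz":1.65,"twist":0,"grip":0.57},{"tx":0.05,"ty":0,"tz":1.7,"twist":0,"grip":0.57},{"tx":0.05,"ty":0,"tz":1.75,"twist":0,"grip":0.57}]'
python3 -m creep '[{"tx":0,"ty":0,"tz":0.05,"twist":0,"grip":0.57},{"tx":0,"ty":0,"tz":0.08,"twist":0,"grip":0.57},{"tx":0,"ty":0,"tz":0.1,"twist":0,"grip":0.57},{"tx":0,"ty":0,"tz":0.12,"twist":0,"grip":0.57},{"tx":0,"ty":0,"tz":0.14,"twist":0,"grip":0.57},{"tx":0,"ty":0,"tz":0.16,"twist":0,"grip":0.57},{"tx":0,"ty":0,"tz":0.18,"twist":0,"grip":0.57},{"tx":0,"ty":0,"tz":0.18,"twist":0,"grip":0.57}]'
```

```text
t: 29.75
ee_pos: [543.1, -216.6, 40.8]
eef_rot: [0.128, 0.992, -0.0, 0.0]
force: [0.2, 0.0, -1.0]
width: 36.6
finger_force: 0.0
t: 30.42
ee_pos: [542.9, -216.5, 38.9]
eef_rot: [0.128, 0.992, 0.0, -0.0]
force: [0.0, -0.4, 0.1]
width: 36.8
finger_force: 0.0
```

```bash
python3 -m creep '[{"tx":0,"ty":0,"tz":0.03,"twist":0,"grip":0.57},{"tx":0,"ty":0,"tz":0.06,"twist":0,"grip":0.57},{"tx":0,"ty":0,"tz":0.09,"twist":0,"grip":0.57},{"tx":0,"ty":0,"tz":0.12,"twist":0,"grip":0.57},{"tx":0,"ty":0,"tz":0.15,"twist":0,"grip":0.57},{"tx":0,"ty":0,"tz":0.18,"twist":0,"grip":0.57},{"tx":0,"ty":0,"tz":0.2,"twist":0,"grip":0.57},{"tx":0,"ty":0,"tz":0.2,"twist":0,"grip":0.57}]'
```

```text
t: 31.08
ee_pos: [543.0, -216.5, 38.3]
eef_rot: [0.128, 0.992, -0.0, 0.0]
force: [-6.0, 3.0, 12.5]
width: 36.8
finger_force: 6.2
```

Ring 2 is home. Now the pale small ring.

```bash
python3 -m creep '[{"tx":0,"ty":0,"tz":-2,"twist":0,"grip":0.5},{"tx":0,"ty":0,"tz":-5,"twist":0,"grip":0},{"tx":0,"ty":0,"tz":-8.5,"twist":0,"grip":0},{"tx":0,"ty":3,"tz":-11,"twist":0,"grip":0},{"tx":0.1,"ty":7,"tz":-11.3,"twist":0,"grip":0},{"tx":0.2,"ty":11,"tz":-11.3,"twist":0,"grip":0},{"tx":0.3,"ty":15,"tz":-11.3,"twist":0,"grip":0},{"tx":0.4,"ty":19,"tz":-11.3,"twist":0,"grip":0}]'
python3 -m creep '[{"tx":0,"ty":4,"tz":0,"twist":0,"grip":0},{"tx":0.1,"ty":8,"tz":0,"twist":0,"grip":0},{"tx":0.2,"ty":12,"tz":0,"twist":0,"grip":0},{"tx":0.3,"ty":15,"tz":0,"twist":0,"grip":0},{"tx":0.3,"ty":16.1,"tz":0,"twist":0,"grip":0},{"tx":0.3,"ty":16.1,"tz":0,"twist":0,"grip":0},{"tx":0.3,"ty":16.1,"tz":0,"twist":0,"grip":0},{"tx":0.3,"ty":16.1,"tz":0,"twist":0,"grip":0}]'
python3 ring.py small_centre 42 12 w15.png
```

```text
t: 31.75
ee_pos: [587.4, -30.0, 150.3]
eef_rot: [0.128, 0.992, 0.0, 0.0]
force: [0.7, -0.5, 1.0]
width: 85.3
finger_force: 0.0
t: 32.42
ee_pos: [624.8, 123.5, 149.7]
eef_rot: [0.128, 0.992, -0.0, -0.0]
force: [-0.1, -0.1, -1.0]
width: 85.3
finger_force: 0.0
0.88 [379. 248. 420. 289.] ell [732.9 171. ] [42.1 46.7] rgb [232. 210. 216.]
0.64 [332. 168. 373. 223.] ell [646.2 143. ] [40.6 42.5] rgb [250. 249. 238.]
pt [354.3 188.5] 0.81 [644.5 146.3   6. ]
pt [402.8 270.1] 0.62 [738.8 173.6   6. ]
32.57 [624.9 123.3 150. ] q [ 0.11  0.26  1.44 -0.    1.44 -1.2 ]
```

```bash
python3 -m creep '[{"tx":-0.7,"ty":1.2,"tz":3.5,"twist":0,"grip":0},{"tx":-1.5,"ty":2.5,"tz":7,"twist":0,"grip":0},{"tx":-1.5,"ty":2.5,"tz":9,"twist":0,"grip":0},{"tx":-1.5,"ty":2.5,"tz":9,"twist":0,"grip":0},{"tx":-1.5,"ty":2.5,"tz":9,"twist":0,"grip":0},{"tx":-1.5,"ty":2.5,"tz":9,"twist":0,"grip":0},{"tx":-1.5,"ty":2.5,"tz":9,"twist":0,"grip":0},{"tx":-1.5,"ty":2.5,"tz":9,"twist":0,"grip":0}]'
python3 - <<'E'
from h import *
s=cam("wrist","w16.png"); im=s["img"].astype(int)
m=((im.min(2)>110)&(im[:,:,0]-im[:,:,2]>15)&(im[:,:,0]-im[:,:,1]<45)).astype(np.uint8)
x,y=proj(s,[645.7,143.5,12]).astype(int); k=np.zeros_like(m); k[max(0,y-70):y+70,x-70:x+70]=1; m*=k
c=max(cv2.findContours(m,0,1)[0],key=cv2.contourArea); h=cv2.convexHull(c)
P=np.array([ray(s,p[0].astype(float),12)[:2] for p in h],np.float32); print((x,y),cv2.boundingRect(c),cv2.fitEllipse(P))
for d in ctrl.silhouettes("wrist","small_centre")[:2]: print(d["extent"],d["score"])
for d in ctrl.spot_point("wrist","small_centre")[:2]: print(d["centre"],ray(s,d["centre"],6))
print(pose()[0])
cv2.imwrite("pics/c4.png",s["img"][:,:,::-1])
E
```

```text
t: 33.23
ee_pos: [647.5, 145.1, 62.8]
eef_rot: [0.128, 0.992, 0.001, 0.002]
force: [0.3, -0.3, -0.0]
width: 85.1
finger_force: 0.0
(np.int64(322), np.int64(201)) (290, 170, 63, 63) ((646.0731201171875, 142.63978576660156), (41.627296447753906, 43.066158294677734), 67.38969421386719)
[362.8, 276.5, 420.4, 331.0] 0.8
[292.5, 167.5, 349.7, 239.7] 0.56
[389.6, 305.2] [738.50942531 170.94926482   6.        ]
[323.1, 201.1] [647.37917098 143.65337695   6.        ]
[646.60812783 145.2625868   61.42841809]
```

View pics/c4.png

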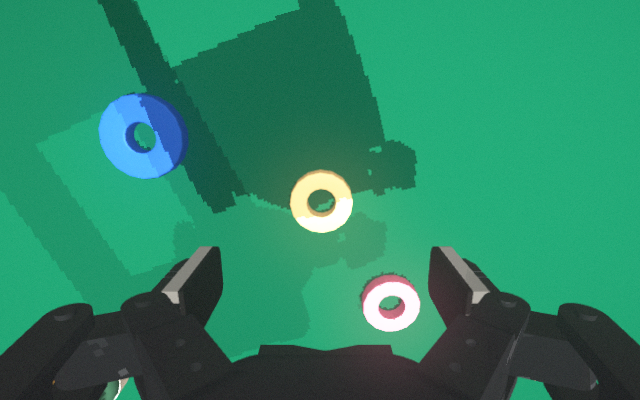

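Pale ring at px (321,202), pink one at (391,303): I descend on the pale one.

```bash
python3 -m creep '[{"tx":0,"ty":-0.1,"tz":2.5,"twist":0,"grip":0},{"tx":0,"ty":-0.15,"tz":5,"twist":0,"grip":0},{"tx":0,"ty":-0.15,"tz":7,"twist":0,"grip":0},{"tx":0,"ty":-0.15,"tz":8,"twist":0,"grip":0},{"tx":0,"ty":-0.15,"tz":8.1,"twist":0,"grip":0},{"tx":0,"ty":-0.15,"tz":8.1,"twist":0,"grip":0.2},{"tx":0,"ty":-0.15,"tz":8.1,"twist":0,"grip":0.57},{"tx":0,"ty":-0.15,"tz":8.1,"twist":0,"grip":0.57}]' 60
python3 -m creep '[{"tx":0,"ty":0,"tz":0,"twist":0,"grip":0.57},{"tx":0,"ty":0,"tz":0,"twist":0,"grip":0.57},{"tx":0,"ty":0,"tz":0,"twist":0,"grip":0.57},{"tx":0,"ty":0,"tz":0,"twist":0,"grip":0.57},{"tx":0,"ty":0,"tz":0,"twist":0,"grip":0.57},{"tx":0,"ty":0,"tz":0,"twist":0,"grip":0.57},{"tx":0,"ty":0,"tz":0,"twist":0,"grip":0.57},{"tx":0,"ty":0,"tz":0,"twist":0,"grip":0.57}]'
```

```text
t: 34.05
ee_pos: [647.1, 144.1, -18.9]
eef_rot: [0.128, 0.992, 0.0, 0.002]
force: [0.1, 0.1, 0.1]
width: 51.8
finger_force: 0.0
t: 34.72
ee_pos: [647.1, 144.0, -18.4]
eef_rot: [0.128, 0.992, 0.0, 0.002]
force: [-1.9, -0.9, 7.9]
width: 38.0
finger_force: 59.3
```

```bash
python3 -m creep '[{"tx":0,"ty":0,"tz":-2,"twist":0,"grip":0.57},{"tx":0,"ty":0,"tz":-5,"twist":0,"grip":0.57},{"tx":0,"ty":0,"tz":-8.5,"twist":0,"grip":0.57},{"tx":0,"ty":-2.5,"tz":-11.5,"twist":0,"grip":0.57},{"tx":0.1,"ty":-6,"tz":-13.3,"twist":0,"grip":0.57},{"tx":0.2,"ty":-10,"tz":-13.3,"twist":0,"grip":0.57},{"tx":0.3,"ty":-14,"tz":-13.3,"twist":0,"grip":0.57},{"tx":0.3,"ty":-18,"tz":-13.3,"twist":0,"grip":0.57}]'
python3 -m creep '[{"tx":0,"ty":-4,"tz":0,"twist":0,"grip":0.57},{"tx":0.1,"ty":-8,"tz":0,"twist":0,"grip":0.57},{"tx":0.2,"ty":-12,"tz":0,"twist":0,"grip":0.57},{"tx":0.2,"ty":-15.5,"tz":0,"twist":0,"grip":0.57},{"tx":0.2,"ty":-18.3,"tz":0,"twist":0,"grip":0.57},{"tx":0.2,"ty":-19.4,"tz":0,"twist":0,"grip":0.57},{"tx":0.2,"ty":-19.4,"tz":0,"twist":0,"grip":0.57},{"tx":0.2,"ty":-19.4,"tz":0,"twist":0,"grip":0.57}]'
python3 ring.py small_centre 42 142 w17.png; python3 -c "
from h import *
go([546.8,-216.5,70])"
```

```text
t: 35.38
ee_pos: [597.2, -30.9, 113.9]
eef_rot: [0.127, 0.992, -0.0, 0.002]
force: [0.2, -0.8, -0.4]
width: 38.1
finger_force: 60.2
t: 36.05
ee_pos: [546.2, -216.9, 112.6]
eef_rot: [0.128, 0.992, 0.0, 0.001]
force: [0.3, 0.3, -0.1]
width: 37.9
finger_force: 60.2
0.55 [281. 202. 367. 303.] ell [ 545.4 -216.9] [40.4 44.9] rgb [231. 205. 139.]
pt [329.2 248.7] 0.8 [ 545.7 -215.1  136. ]
pt [325.1 203.2] 0.63 [ 524.2 -211.4  136. ]
36.2 [ 546.5 -215.4  112.1] q [-0.46  0.16  1.63  0.    1.36 -1.78]
move cm [-0.06 -0.1   4.21] from [ 546.5 -215.4  112.1]
```

```bash
python3 -m creep '[{"tx":-0.05,"ty":-0.08,"tz":1.5,"twist":0,"grip":0.57},{"tx":-0.05,"ty":-0.08,"tz":2.8,"twist":0,"grip":0.57},{"tx":-0.05,"ty":-0.08,"tz":3.4,"twist":0,"grip":0.57},{"tx":-0.05,"ty":-0.08,"tz":3.7,"twist":0,"grip":0.57},{"tx":-0.05,"ty":-0.08,"tz":3.9,"twist":0,"grip":0.57},{"tx":-0.05,"ty":-0.08,"tz":4.1,"twist":0,"grip":0.57},{"tx":-0.05,"ty":-0.08,"tz":4.3,"twist":0,"grip":0.57},{"tx":-0.05,"ty":-0.08,"tz":4.5,"twist":0,"grip":0.57}]'; python3 -c "
from h import *
for i in range(3): cam('wrist');print(ctrl.read_state()['force'].round(1))"
```

```text
t: 36.87
ee_pos: [546.6, -217.9, 67.3]
eef_rot: [0.128, 0.992, -0.0, 0.0]
force: [-0.7, 0.6, -0.3]
width: 38.0
finger_force: 60.2
[-0.   0.2 -0. ]
[ 0.2 -0.3 -0.5]
[-0.7  0.1 -0.4]
```

```bash
python3 -m creep '[{"tx":0,"ty":0.05,"tz":0.15,"twist":0,"grip":0.57},{"tx":0.03,"ty":0.1,"tz":0.25,"twist":0,"grip":0.57},{"tx":0.05,"ty":0.1,"tz":0.35,"twist":0,"grip":0.57},{"tx":0.08,"ty":0.1,"tz":0.45,"twist":0,"grip":0.57},{"tx":0.1,"ty":0.1,"tz":0.5,"twist":0,"grip":0.57},{"tx":0.1,"ty":0.1,"tz":0.55,"twist":0,"grip":0.57},{"tx":0.1,"ty":0.1,"tz":0.6,"twist":0,"grip":0.57},{"tx":0.1,"ty":0.1,"tz":0.6,"twist":0,"grip":0.57}]'; python3 -c "
from h import *
for i in range(2): cam('wrist');print(ctrl.read_state()['force'].round(1))"
```

```text
t: 37.68
ee_pos: [545.7, -216.5, 61.1]
eef_rot: [0.128, 0.992, -0.0, 0.0]
force: [0.3, -0.0, 4.2]
width: 38.1
finger_force: 60.7
[-0.1 -1.3  3.2]
[-0.1 -0.3  3. ]
```

```bash
python3 -m creep '[{"tx":0.02,"ty":0,"tz":0.15,"twist":0,"grip":0.57},{"tx":0.05,"ty":0,"tz":0.3,"twist":0,"grip":0.57},{"tx":0.06,"ty":0,"tz":0.5,"twist":0,"grip":0.57},{"tx":0.08,"ty":0,"tz":0.7,"twist":0,"grip":0.57},{"tx":0.1,"ty":0,"tz":0.9,"twist":0,"grip":0.57},{"tx":0.1,"ty":0,"tz":1.1,"twist":0,"grip":0.57},{"tx":0.12,"ty":0,"tz":1.25,"twist":0,"grip":0.57},{"tx":0.12,"ty":0,"tz":1.3,"twist":0,"grip":0.57}]'; python3 -c "
from h import *
for i in range(2): cam('wrist');print(ctrl.read_state()['force'].round(1))"
```

```text
t: 38.45
ee_pos: [543.7, -215.8, 46.8]
eef_rot: [0.128, 0.992, 0.0, -0.001]
force: [0.5, 0.1, -0.3]
width: 38.1
finger_force: 60.2
[ 0.6 -0.5 -0.5]
[ 0.6 -0.1 -1.3]
```

```bash
python3 -m creep '[{"tx":0,"ty":0,"tz":0.05,"twist":0,"grip":0.57},{"tx":0,"ty":0,"tz":0.1,"twist":0,"grip":0.57},{"tx":0,"ty":0,"tz":0.1,"twist":0,"grip":0},{"tx":0,"ty":0,"tz":0.1,"twist":0,"grip":0},{"tx":0,"ty":0,"tz":0.1,"twist":0,"grip":0},{"tx":0,"ty":0,"tz":0.1,"twist":0,"grip":0},{"tx":0,"ty":0,"tz":-0.8,"twist":0,"grip":0},{"tx":0,"ty":0,"tz":-2,"twist":0,"grip":0.2}]'
python3 -m creep '[{"tx":0,"ty":0,"tz":0,"twist":0,"grip":0.645},{"tx":0,"ty":0,"tz":0,"twist":0,"grip":0.645},{"tx":0,"ty":0,"tz":0,"twist":0,"grip":0.645},{"tx":0,"ty":0,"tz":0,"twist":0,"grip":0.645},{"tx":0,"ty":0,"tz":0.4,"twist":0,"grip":0.645},{"tx":0,"ty":0,"tz":0.8,"twist":0,"grip":0.645},{"tx":0,"ty":0,"tz":1.1,"twist":0,"grip":0.645},{"tx":0,"ty":0,"tz":1.2,"twist":0,"grip":0.645}]'
python3 ring.py small_centre 42 76 w18.png
```

```text
t: 39.22
ee_pos: [543.4, -215.6, 67.5]
eef_rot: [0.128, 0.992, 0.0, -0.001]
force: [0.7, 0.5, -0.7]
width: 75.3
finger_force: 0.0
t: 39.88
ee_pos: [543.5, -215.7, 54.5]
eef_rot: [0.128, 0.992, 0.0, -0.001]
force: [0.3, -0.6, 0.1]
width: 30.5
finger_force: 0.0
0.64 [285. 201. 365. 294.] ell [ 542.7 -215.7] [40.7 44.5] rgb [240. 218. 154.]
pt [328.5 245.4] 0.87 [ 544.8 -214.6   70. ]
40.03 [ 544.1 -216.    55.5] q [-0.47  0.21  1.68  0.    1.25 -1.78]
```

Pressing gently.

```bash
python3 -m creep '[{"tx":0,"ty":-0.05,"tz":0.05,"twist":0,"grip":0.645},{"tx":0,"ty":-0.05,"tz":0.1,"twist":0,"grip":0.645},{"tx":0,"ty":-0.05,"tz":0.15,"twist":0,"grip":0.645},{"tx":0,"ty":-0.05,"tz":0.2,"twist":0,"grip":0.645},{"tx":0,"ty":-0.05,"tz":0.25,"twist":0,"grip":0.645},{"tx":0,"ty":-0.05,"tz":0.3,"twist":0,"grip":0.645},{"tx":0,"ty":-0.05,"tz":0.33,"twist":0,"grip":0.645},{"tx":0,"ty":-0.05,"tz":0.33,"twist":0,"grip":0.645}]'
```

```text
t: 40.7
ee_pos: [544.1, -216.6, 52.5]
eef_rot: [0.128, 0.992, 0.0, -0.0]
force: [-0.4, -0.2, -0.4]
width: 30.3
finger_force: 0.0
```

```bash
python3 -m creep '[{"tx":0,"ty":0,"tz":0.04,"twist":0,"grip":0.645},{"tx":0,"ty":0,"tz":0.08,"twist":0,"grip":0.645},{"tx":0,"ty":0,"tz":0.12,"twist":0,"grip":0.645},{"tx":0,"ty":0,"tz":0.15,"twist":0,"grip":0.645},{"tx":0,"ty":0,"tz":0.18,"twist":0,"grip":0.645},{"tx":0,"ty":0,"tz":0.21,"twist":0,"grip":0.645},{"tx":0,"ty":0,"tz":0.23,"twist":0,"grip":0.645},{"tx":0,"ty":0,"tz":0.23,"twist":0,"grip":0.645}]'
```

```text
t: 41.37
ee_pos: [544.2, -216.6, 51.0]
eef_rot: [0.128, 0.992, -0.0, 0.0]
force: [-3.4, 1.8, 7.5]
width: 30.3
finger_force: 3.1
```

```bash
python3 -m creep '[{"tx":0,"ty":0,"tz":-0.5,"twist":0,"grip":0.645},{"tx":0,"ty":0,"tz":-2,"twist":0,"grip":0.5},{"tx":0,"ty":0,"tz":-4.5,"twist":0,"grip":0},{"tx":0,"ty":0,"tz":-8,"twist":0,"grip":0},{"tx":1,"ty":0,"tz":-11,"twist":0,"grip":0},{"tx":3,"ty":0,"tz":-13,"twist":0,"grip":0},{"tx":5,"ty":0,"tz":-14,"twist":0,"grip":0},{"tx":5,"ty":0,"tz":-14,"twist":0,"grip":0}]'
python3 -m creep '[{"tx":0,"ty":0,"tz":0,"twist":0,"grip":0},{"tx":0,"ty":0,"tz":0,"twist":0,"grip":0},{"tx":0,"ty":0,"tz":0,"twist":0,"grip":0},{"tx":0,"ty":0,"tz":0,"twist":0,"grip":0},{"tx":0,"ty":0,"tz":0,"twist":0,"grip":0},{"tx":0,"ty":0,"tz":0,"twist":0,"grip":0},{"tx":0,"ty":0,"tz":0,"twist":0,"grip":0},{"tx":0,"ty":0,"tz":0,"twist":0,"grip":0}]'
python3 -c "
from h import *
s=cam('wrist');u,v=proj(s,[541,-216.5,60]).astype(int);print(u,v)
cv2.imwrite('pics/c5.png',cv2.resize(s['img'][max(0,v-60):v+60,u-80:u+80,::-1],None,fx=4,fy=4,interpolation=2))"
```

```text
t: 42.03
ee_pos: [495.6, -204.3, 194.3]
eef_rot: [0.128, 0.992, -0.001, 0.002]
force: [-0.6, -1.2, 0.5]
width: 85.2
finger_force: 0.0
t: 42.7
ee_pos: [495.9, -203.9, 190.0]
eef_rot: [0.128, 0.992, 0.0, -0.0]
force: [-0.2, -1.0, -0.2]
width: 85.4
finger_force: 0.0
324 227
```

View pics/c5.png

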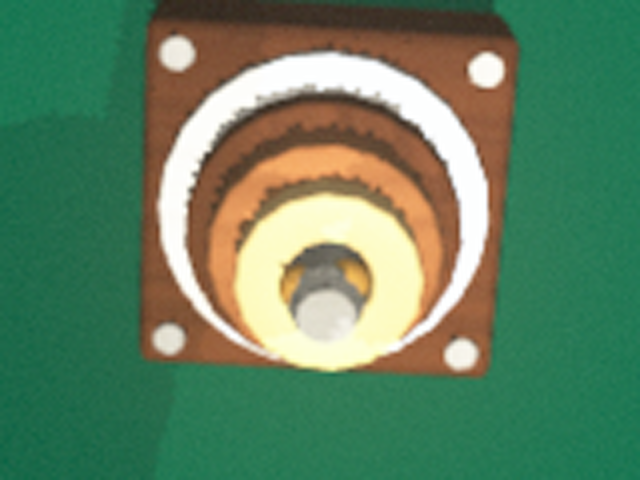

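The crop shows the stack: dark, mid and pale rings lying flat, with the nose and catches standing proud at (325,300). The gripper is clear, so I hand the job in.

```bash
python3 -c "
from workcell import ctrl
print(ctrl.close_job())"
```

```text
the job is handed in; nothing more can be done
None
```

All three rings are on the arbor, largest lowest and smallest on top; each was pressed past the catches and felt solid at its home height, the gripper is clear, and the job was handed in at about 43 s (no verdict was returned).

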